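Wedge the rocking pigment chest

TASK

The low wooden pigment chest rocks because one of its feet is too short. Without picking anything up or dragging the chest about, push the wooden wedge along the bench, thin end first, under the short foot until the chest no longer rocks and still stands level; then prove it by pressing down with a fingertip on the brass corner plate above that foot, and finish while still holding it pressed there with about 10 N. Leave everything else on the bench where it is.

Things in the scene. Friction and masses are not known exactly. Their poses are not given: they have to be found in the camera images.
- chest: Loose low wooden chest, 152 (x) by 232 mm (y), 2.0 to 2.9 kg. Origin: footprint centre at bench level. Body 18 to 63 mm above the bench on 18 mm high feet, 16 mm across below, at x +-60, y +-100 mm; the foot at -60, -100 ends 7.5 mm above the bench. -x side (drawer fronts, 11 mm knobs) faces the robot, +y to its left. A 46 mm square brass plate on each top corner. Slides if pushed at 10 to 30 N.
- short_foot (a point): Centre of the short foot's underside (26 mm across), 7.5 mm above the bench while the chest is level: the corner towards the robot and to its right, on the wedge's side. Pressing on the chest above it with more than about 4 to 8 N tips the chest 4 degrees about the diagonal until this foot meets the bench; let go, it falls back level.
- jars (a point): Between the two glaze jars stuck on the chest's top (62 mm across, tops 152 mm above the bench, at chest x = 40, y = 78 and x = 36, y = 5 mm), at the top's level. Their weight holds the short foot, diagonally opposite, off the bench.
- corner_plate: Brass corner plate above the short foot, 46 by 46 mm, 4 mm thick, part of the chest. Origin: centre of its underside, at x = -53, y = -93 mm in the chest's frame. Its upper face, the place to press, is 67 mm above the bench.
- wedge: Loose plain wooden wedge, 120 (x) by 45 mm (y), 40 g, flat below; top slopes evenly from 15 mm thick at the blunt end (x = -60) to 3 mm at the thin end (x = +60). Origin: centre of its underside. It starts to the robot's right of the chest, thin end roughly towards the short foot.
- wedge_tip (a point): Middle of the wedge's thin end, at the bench. Pushed in along the chest's y, the wedge just fills the gap when this point is about 32 mm past the short foot's centre; the resistance then rises. Once tight, friction keeps it there.
- cup: Bystander: white ceramic cup, 68 mm across, 60 mm high. Origin: centre of its underside.
- slat: Bystander: flat wooden slat, 110 by 32 by 7 mm, not tapered. Origin: centre of its underside.
- bowl: Bystander: clay-coloured bowl, 124 mm across, 45 mm high. Origin: centre of its underside.
- glaze_jar: Bystander: lidded amber glaze jar, 60 mm across, 75 mm high. Origin: centre of its underside.
- kiln_prop: Bystander: pale cylinder (kiln prop), 40 mm across, 70 mm high. Origin: centre of its underside.
- bottle: Bystander: white bottle, 64 mm across, 170 mm high. Origin: centre of its underside.
- brush: Bystander: brush lying on the far part of the bench. Origin: middle of the brush, at its underside.
Mind the look-alikes: they are no part of the job. Leave any purple or white look-alike of the wedge alone.

How it is judged:
By the outcome, as a careful person would: the job done as asked, in the order asked, and still so for the second after the job is handed in, while the arm keeps its last pose, push and grip.
It also fails if it takes over 54 s, if anything falls off the work surface, if the arm or the gripper's body presses on something with over 40 N, if the wrist force passes 120 N, or if a joint passes its speed limit or range.

ROBOT

A 6-joint arm with a two-finger parallel gripper is mounted at the origin on the work surface. World frame = base frame: x ahead of the robot, y to its left, z up, the work surface at z = 0. Lengths are in mm, angles in rad, forces in N, time in s.
With the tool pointing down it reaches from about 275 to 1000 mm from the base axis. Payload 8.4 kg.
Tool frame: the origin (TCP) lies at the very end of the fingers, on their centre line; the grasp point (between the pads) lies 19 mm behind it; z points along the fingers, y is the direction in which the jaws open and shut (so a half turn about z gives the same grasp; the last joint's range is limited). The gripper opens to 85 mm and grips with 20 to 120 N. Pads are 22 mm wide; open, the fingers measure 114 mm over their backs; the gripper's body (76 mm by 85 mm) begins 54 mm behind the grasp point. The pads swing forward as they close: fully open they stand 13 mm farther back than shut.
Start: joints at [1.302, 0.353, 1.633, -0, 1.155, -0.002], TCP at [164.777, 602.89, 231.281] pointing down, gripper open.
Joint ranges: [-2.63, 2.63], [-0.92, 2.1], [0.06, 2.66], [-1.3, 4.44], [0, 2.69], [-3.02, 3.02]. Speed limits (rad/s): [2.22, 2.22, 2.79, 3.14, 3.14, 3.14].

INTERFACE

Orientations are given as a unit quaternion [x, y, z, w].
In Python, from bench import robot gives the robot as it stands.
- The arm moves only by the tool send_rows, never from a script. Its argument "increments" is one flat list of numbers, 7 for each row, row after row: the shift along the tool's x, y, z in m, then the turn, a rotation vector about the tool's x, y, z in rad, then the finger opening in m, from 0 to 0.0854. A call has 1 to 12 rows; each row shifts and turns the pose as measured when the row begins, along the tool's axes as they then stand; what a row does not reach is not made up. A row lasts 1/8 s, in which the tool goes at most 62.5 mm and 10.7 degrees, less where a joint would pass 70% of its speed; a pose out of reach is approached as far as the arm can. A call with a gripper value outside its range is refused whole. The fingers move at their own pace and stop on an object; "newtons" is the grip in N (left out, the last holds). Time passes only in rows, so rows that do not move let the fingers close. It gives the time, the measured TCP pose, the force and the opening at its end, in the units of the state.
- robot.get_obs(): the state, without advancing time (a new reading comes with each control period).
- robot.snapshot(name): name is "scene" or "side" or "wrist"; returns the picture (480x640x3 uint8, red, green, blue); there is no depth.
- robot.get_calibration(name): a dict with "fov_y" (degrees; the focal length in pixels is half the picture's height over the tangent of half this angle, whatever the lens; pixels are square), "cx", "cy" (the principal point, pixels), "distortion" ([k1, k2, p1, p2, k3] as OpenCV has them; the pictures are not rectified), "camera_from_world" (4x4, takes a point from world to camera coordinates). Camera axes: x right, y down, z forward; pixel columns grow to the right and rows downward; lengths in mm; the calibration is good to about 2 mm. A picture is of the moment at which its call begins: read the wrist's pose just before it. get_calibration takes no time and is no camera call; for the wrist camera it gives the pose at the moment of the call.
- robot.finish_job(): hands the job in, once; it reports no verdict.
Trained networks look in the newest picture that a camera, given by its name, has taken for a name from the list of things; names that differ only in an ending like _2 or _b are one class to them, and where a whole thing is asked for, a point or a joint stands for the part that bears it (a point fixed in the world has none). Each returns a list of dicts, best first, with "conf" (0 to 1); they miss things now and then, are a little off and sometimes report something else, mostly with a low value. They report only what shows in the picture. A call takes as long as a camera call. They do not tell look-alikes from the thing itself.
- robot.spot_in(camera, thing): "pixel" ([column, row] in pixels, amid what is visible of it).
- robot.masks_of(camera, thing): "pixels" (480x640 bool, what is visible of it) and "pixel" ([column, row] in pixels, amid what is visible of it).
The state is a dict: "time": time; "q": joint angles; "joint_velocities": joint speeds; "tau": joint torques, N m; "tool_pos": TCP position; "tcp_rot": TCP orientation; "force": force on the tool from outside, world axes, zero at the start; "torque": the same for the moment, N m; "width": finger opening in mm.
Only numpy, scipy, OpenCV 4.12 (cv2) and the standard library are available. Lean on these libraries where they do the work, as an engineer would, in place of code of your own. Each camera call takes 0.05 s, during which the arm holds its last target. There are 200 camera calls.

## Working session

There is one attempt and no reset: what is moved stays moved. The work goes in short steps, Python scripts to look and compute and a tool call to move; the robot and the scene stay as the last step left them, time stands still between calls to the robot, and variables do not carry over. Pictures are saved under pics/ and viewed, about 8 in all and at most 12, crops included, and the job is handed in when it is done.

Besides the shell and the picture viewer there is one more tool, called as a command line: name --argument value ..., lists and objects as JSON in quotes. send_rows: Moves the arm, as the interface text tells. Its arguments: {"type":"object","properties":{"increments":{"type":"array","items":{"type":"number"}},"newtons":{"type":"number"}},"required":["increments"]}

```bash
mkdir -p pics; ls
cat > h.py <<'E'
import numpy as np, cv2
from bench import robot
def save(cam,name):
    im=robot.snapshot(cam); cv2.imwrite(f'pics/{name}.png',im[:,:,::-1]); return im
def K(c):
    f=240/np.tan(np.radians(c['fov_y'])/2); return np.array([[f,0,c['cx']],[0,f,c['cy']],[0,0,1.]])
def ray(c,px,z=0.):
    "pixels -> world points on plane z"
    px=np.array(px,float).reshape(-1,1,2)
    n=cv2.undistortPoints(px,K(c),np.array(c['distortion'],float)).reshape(-1,2)
    T=np.array(c['camera_from_world']);R=T[:3,:3];o=-R.T@T[:3,3]
    d=np.c_[n,np.ones(len(n))]@R
    return o+d*((z-o[2])/d[:,2])[:,None]
def proj(c,P):
    T=np.array(c['camera_from_world']);r,_=cv2.Rodrigues(T[:3,:3])
    return cv2.projectPoints(np.array(P,float).reshape(-1,1,3),r,T[:3,3],K(c),np.array(c['distortion'],float))[0].reshape(-1,2)
E
python3 - <<'E'
from h import *
for cam in ('scene','side'):
    save(cam,cam+'0'); c=robot.get_calibration(cam)
    for t in ('wedge','wedge_tip','chest','corner_plate','short_foot','jars','slat'):
        for d in robot.spot_in(cam,t)[:3]:
            print(cam,t,round(d['conf'],2),np.round(d['pixel']),np.round(ray(c,[d['pixel']],67 if t=='corner_plate' else 0)[0,:2]))
o=robot.get_obs();print(o['time'],o['tool_pos'],o['tcp_rot'],o['force'],o['width'])
E
```

```text
pics
scene wedge 0.89 [248. 232.] [ 462. -251.]
scene wedge 0.61 [267. 267.] [ 580. -186.]
scene wedge 0.57 [181. 318.] [ 736. -390.]
scene wedge_tip 0.79 [267. 270.] [ 590. -186.]
scene wedge_tip 0.63 [244. 230.] [ 455. -262.]
scene wedge_tip 0.57 [183. 317.] [ 731. -384.]
scene corner_plate 0.84 [324. 245.] [552. -32.]
scene corner_plate 0.22 [364. 254.] [579.  73.]
scene short_foot 0.92 [364. 256.] [540.  79.]
scene jars 0.56 [365. 258.] [548.  80.]
scene slat 0.93 [259. 322.] [ 743. -191.]
scene slat 0.47 [263. 268.] [ 584. -197.]
scene slat 0.21 [364. 256.] [543.  79.]
side wedge 0.97 [308. 307.] [ 459. -247.]
side wedge 0.81 [350. 287.] [ 595. -184.]
side wedge 0.81 [421. 331.] [ 729. -395.]
side wedge_tip 0.93 [350. 284.] [ 596. -170.]
side wedge_tip 0.87 [421. 332.] [ 727. -398.]
side wedge_tip 0.71 [309. 304.] [ 464. -233.]
side chest 0.93 [322. 225.] [583. 165.]
side corner_plate 0.66 [324. 241.] [548. -30.]
side short_foot 0.65 [326. 228.] [592. 147.]
side jars 0.93 [324. 226.] [587. 163.]
side slat 0.85 [401. 278.] [ 751. -174.]
side slat 0.27 [347. 286.] [ 587. -178.]
0.8 [164.77478326 602.89695859 231.3006732 ] [1.32988633e-01 9.91117563e-01 1.72913562e-05 2.59255005e-06] [-0.25839221 -0.50236011 -0.7642881 ] 85.36428821990648
```

Run:
```python
import cv2
a=cv2.imread('pics/side0.png');b=cv2.imread('pics/scene0.png')
cv2.imwrite('pics/s1.png',cv2.resize(a[180:370,240:490],(800,600),interpolation=cv2.INTER_CUBIC))
```

```text
(no output)
```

View pics/scene0.png

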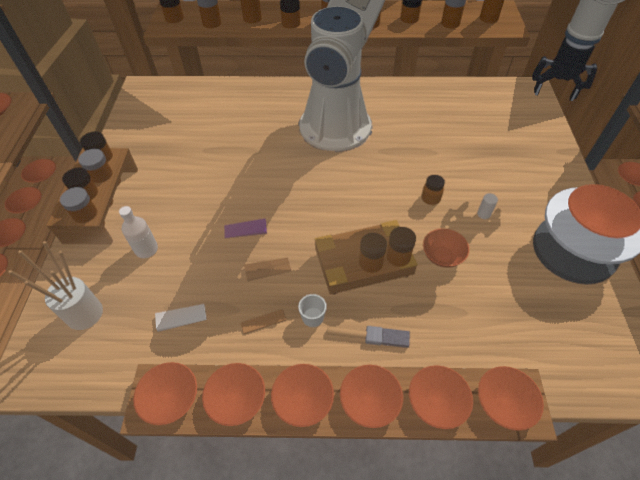

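View pics/s1.png

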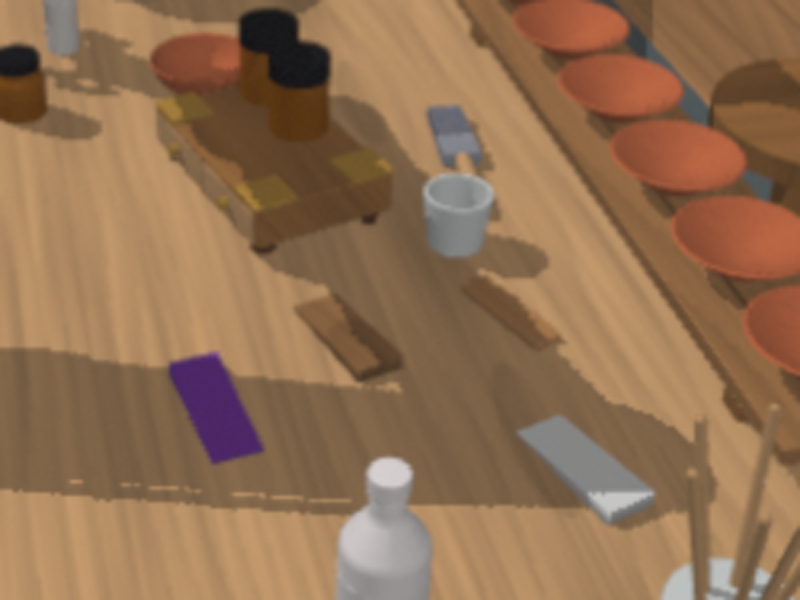

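The thing wanted could be confused with: the wooden wedge (scene 267,268; side 350,286), the purple look-alike (248,230), the white look-alike (181,318), and the flat slat (262,321). I choose the wooden tapered one at 267,268. Next I work out the route above it for a close wrist view.

```bash
cat >> h.py <<'E'
from scipy.spatial.transform import Rotation as Ro
def plan(wps,grip,dec=4):
    "wps: list of (x,y,z,yaw of tool-y axis (rad, or None), rows)"
    o=robot.get_obs();p=np.array(o['tool_pos']);R=Ro.from_quat(o['tcp_rot'])
    out=[]
    for x,y,z,yaw,n in wps:
        t=np.array([x,y,z]);
        if yaw is None: Rt=R
        else:
            ty=np.array([np.cos(yaw),np.sin(yaw),0]);tz=np.array([0,0,-1.]);Rt=Ro.from_matrix(np.c_[np.cross(ty,tz),ty,tz])
        rv=(R.inv()*Rt).as_rotvec(); p0=p
        for i in range(n):
            d=R.inv().apply((t-p0)/n)/1000
            out.append(np.r_[d,rv/n,grip]); R=R*Ro.from_rotvec(rv/n)
        p=t;R=Rt
    print(', '.join(','.join(f'{v:.{dec}f}'.rstrip('0').rstrip('.') or '0' for v in r) for r in np.array(out)+0.))
E
python3 - <<'E'
from h import *
o=robot.get_obs();c=robot.get_calibration('wrist');T=np.linalg.inv(c['camera_from_world'])
R=Ro.from_quat(o['tcp_rot']).as_matrix();print('cam in tool',R.T@(T[:3,3]-o['tool_pos']),'\n',R.T@T[:3,:3],c['fov_y'])
plan([(540,-130,330,-0.35,15)],0.016,3)
E
```

```text
cam in tool [  70.5674346     0.18576649 -143.11532597] 
 [[ 1.27707937e-04 -9.59153805e-01 -2.82885070e-01]
 [ 9.99999913e-01  1.02104547e-05  4.16828395e-04]
 [-3.96914156e-04 -2.82885098e-01  9.59153723e-01]] 63.598755717830635
-0.037,-0.041,-0.007,0,-0,0.11,0.016, -0.041,-0.036,-0.007,0,-0,0.11,0.016, -0.045,-0.031,-0.007,0,-0,0.11,0.016, -0.048,-0.026,-0.007,0,-0,0.11,0.016, -0.051,-0.021,-0.007,0,-0,0.11,0.016, -0.053,-0.015,-0.007,0,-0,0.11,0.016, -0.054,-0.009,-0.007,0,-0,0.11,0.016, -0.055,-0.003,-0.007,0,-0,0.11,0.016, -0.055,0.003,-0.007,0,-0,0.11,0.016, -0.054,0.009,-0.007,0,-0,0.11,0.016, -0.053,0.015,-0.007,0,-0,0.11,0.016, -0.051,0.02,-0.007,0,-0,0.11,0.016, -0.048,0.026,-0.007,0,-0,0.11,0.016, -0.045,0.031,-0.007,0,-0,0.11,0.016, -0.042,0.036,-0.007,0,-0,0.11,0.016
```

send_rows --increments '[-0.037,-0.041,-0.007,0,0,0.11,0.016,-0.041,-0.036,-0.007,0,0,0.11,0.016,-0.045,-0.031,-0.007,0,0,0.11,0.016,-0.048,-0.026,-0.007,0,0,0.11,0.016,-0.051,-0.021,-0.007,0,0,0.11,0.016,-0.053,-0.015,-0.007,0,0,0.11,0.016,-0.054,-0.009,-0.007,0,0,0.11,0.016,-0.055,-0.003,-0.007,0,0,0.11,0.016,-0.055,0.003,-0.007,0,0,0.11,0.016,-0.054,0.009,-0.007,0,0,0.11,0.016,-0.053,0.015,-0.007,0,0,0.11,0.016,-0.051,0.02,-0.007,0,0,0.11,0.016]' --newtons 40

```text
time: 2.3
tool_pos: [463.8, -2.6, 319.3]
tcp_rot: [0.725, 0.688, 0.004, 0.001]
force: [0.8, 0.1, 0.3]
width: 16.1
```

send_rows --increments '[-0.048,0.026,-0.007,0,0,0.11,0.016,-0.045,0.031,-0.007,0,0,0.11,0.016,-0.042,0.036,-0.007,0,0,0.11,0.016,0,0,0,0,0,0,0.016]'

```text
time: 2.8
tool_pos: [536.0, -160.8, 342.0]
tcp_rot: [0.833, 0.553, 0.006, 0.002]
force: [0.2, 1.5, 0.4]
width: 15.7
```

Run:
```python
from h import *
save('wrist','w1');c=robot.get_calibration('wrist')
for t in ('wedge','wedge_tip','chest','corner_plate','short_foot'):
    for d in robot.spot_in('wrist',t)[:3]:
        print(t,round(d['conf'],2),np.round(d['pixel']),np.round(ray(c,[d['pixel']],67 if t=='corner_plate' else 0)[0,:2]))
o=robot.get_obs();print(o['time'],o['tool_pos'],Ro.from_quat(o['tcp_rot']).as_matrix()[:,1],o['force'],o['width'],o['q'])
```

```text
wedge 0.92 [524. 282.] [ 738. -388.]
wedge 0.86 [365. 183.] [ 586. -178.]
wedge 0.67 [287. 265.] [ 450. -240.]
wedge_tip 0.98 [289. 269.] [ 450. -246.]
wedge_tip 0.97 [365. 184.] [ 585. -179.]
wedge_tip 0.79 [521. 280.] [ 735. -385.]
chest 0.78 [291.  32.] [570.  17.]
corner_plate 0.89 [277.  69.] [542. -24.]
short_foot 0.77 [289.  29.] [570.  21.]
3.1 [ 534.4163713  -156.37464334  341.82579455] [ 0.92378301 -0.38283731  0.00778147] [ 0.86117214 -0.30374969  0.17056157] 16.173253396520398 [-0.29178284  0.15271389  1.65093726  0.00740839  1.32939668  0.09932381]
```

View pics/w1.png

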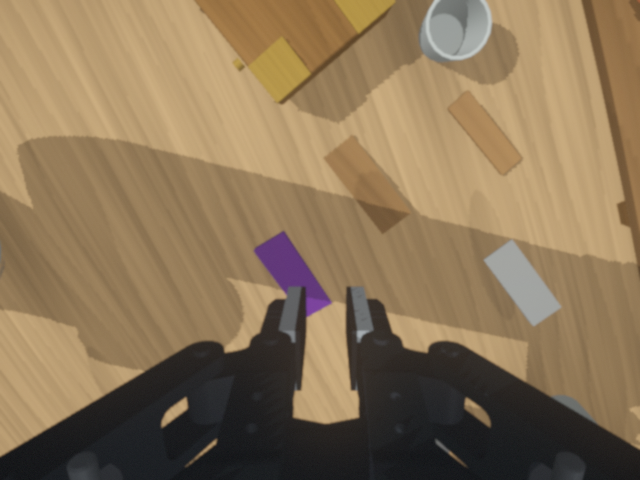

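The close wrist view shows the chosen wooden wedge at (367,184), with its thin end at about (338,146) towards the chest and its blunt end at about (397,222). The plate above the short foot is centred at (279,70). The purple (292,273), white (522,283) and slat (485,133) pieces are clearly separate.

```bash
cat >> h.py <<'E'
def rect(mask):
    n,l,s,_=cv2.connectedComponentsWithStats(mask.astype(np.uint8));
    if n<2: return None
    k=1+np.argmax(s[1:,4]);ys,xs=np.where(l==k)
    return cv2.boxPoints(cv2.minAreaRect(np.c_[xs,ys].astype(np.float32))),l==k
def wedgepose(cam='wrist',near=(586,-180)):
    c=robot.get_calibration(cam);best=None
    for m in robot.masks_of(cam,'wedge'):
        ys,xs=np.where(m['pixels']);w=ray(c,np.c_[xs,ys],6)[:,:2]
        if np.hypot(*(np.median(w,0)-near))<60:
            r=cv2.minAreaRect(w.astype(np.float32));return r,m
def longdir(r):
    b=cv2.boxPoints(r);e=[b[1]-b[0],b[2]-b[1]];v=max(e,key=np.linalg.norm);v=v*np.sign(v[1]);return v/np.linalg.norm(v)
E
python3 - <<'E'
from h import *
im=robot.snapshot('wrist');c=robot.get_calibration('wrist')
r=wedgepose();print(r[0],longdir(r[0]))
d=robot.masks_of('wrist','corner_plate')
for m in d[:3]:
    ys,xs=np.where(m['pixels']);w=ray(c,np.c_[xs,ys],67)[:,:2].astype(np.float32)
    q=cv2.minAreaRect(w);print('plate',m['conf'],q,cv2.boxPoints(q).round(0).tolist())
print(ray(c,[(281,103),(248,65),(284,37),(310,74),(395,1),(200,0)],67).round(1))
hsv=cv2.cvtColor(im,cv2.COLOR_RGB2HSV);print(hsv[70,279],hsv[30,330],hsv[150,250])
print(robot.get_obs()['tool_pos'])
E
```

```text
((588.4664306640625, -183.4479522705078), (47.22507858276367, 124.03382110595703), 15.057039260864258) [-0.25978044  0.9656677 ]
plate 0.65 ((545.3736572265625, -27.589584350585938), (46.60992431640625, 46.103248596191406), 15.309127807617188) [[517.0, -12.0], [529.0, -56.0], [574.0, -44.0], [562.0, 1.0]]
[[531.4 -53.   67. ]
 [515.8  -6.7  67. ]
 [559.7   3.1  67. ]
 [570.  -38.6  67. ]
 [672.8  -8.1  67. ]
 [497.9  65.6  67. ]]
[ 22 152 179] [ 17 142 156] [ 18  95 199]
[ 534.71199225 -156.69287439  342.01354868]
```

Run:
```python
from h import *
plan([(613,-275,60,0.267,8)],0.016,3)
```

```text
-0.01,0.014,0.035,0.001,-0.001,-0.083,0.016, -0.011,0.014,0.035,0.001,-0.001,-0.083,0.016, -0.012,0.013,0.035,0.001,-0.001,-0.083,0.016, -0.013,0.012,0.035,0.001,-0.001,-0.083,0.016, -0.014,0.011,0.035,0.001,-0.001,-0.083,0.016, -0.015,0.009,0.035,0.001,-0.001,-0.083,0.016, -0.016,0.008,0.035,0.001,-0.001,-0.083,0.016, -0.016,0.007,0.035,0.001,-0.001,-0.083,0.016
```

send_rows --increments '[-0.01,0.014,0.035,0.001,-0.001,-0.083,0.016,-0.011,0.014,0.035,0.001,-0.001,-0.083,0.016,-0.012,0.013,0.035,0.001,-0.001,-0.083,0.016,-0.013,0.012,0.035,0.001,-0.001,-0.083,0.016,-0.014,0.011,0.035,0.001,-0.001,-0.083,0.016,-0.015,0.009,0.035,0.001,-0.001,-0.083,0.016,-0.016,0.008,0.035,0.001,-0.001,-0.083,0.016,-0.016,0.007,0.035,0.001,-0.001,-0.083,0.016,0,0,0,0,0,0,0.016]'

```text
time: 4.38
tool_pos: [621.5, -271.7, 57.4]
tcp_rot: [0.593, 0.805, 0.001, 0.005]
force: [0.1, 0.5, -0.2]
width: 15.8
```

Run:
```python
from h import *
save('wrist','w2')
o=robot.get_obs();print(o['time'],o['tool_pos'],Ro.from_quat(o['tcp_rot']).as_matrix().round(3).tolist(),o['force'],o['width'])
r=wedgepose();print(r and (r[0],longdir(r[0])))
c=robot.get_calibration('wrist')
for t in ('corner_plate',):
  for m in robot.masks_of('wrist',t)[:2]:
    ys,xs=np.where(m['pixels']);w=ray(c,np.c_[xs,ys],67)[:,:2].astype(np.float32);print(t,m['conf'],cv2.minAreaRect(w))
plan([(613,-275,4,0.267,3)],0.016,3)
```

```text
4.425 [ 622.17299374 -271.57839384   59.101563  ] [[-0.295, 0.955, 0.01], [0.955, 0.295, -0.005], [-0.008, 0.008, -1.0]] [-0.31722685  0.07263673  0.49380668] 16.02036331744858
None
0,-0.004,0.019,0.004,0.003,0.011,0.016, 0,-0.004,0.019,0.004,0.003,0.011,0.016, -0,-0.004,0.019,0.004,0.003,0.011,0.016
```

View pics/w2.png

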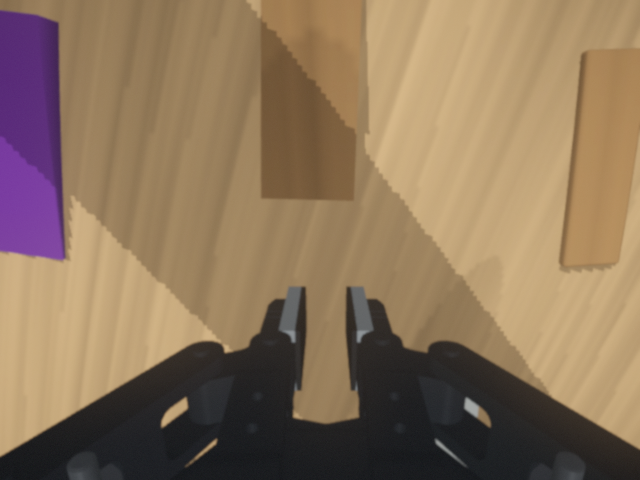

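The blunt end of the wedge shows with its top edge from (262,198) to (354,200), just ahead of the fingers. Purple and slat are clear of the path.

Run:
```python
from h import *
c=robot.get_calibration('wrist')
w=ray(c,[(262,198),(354,200),(261,30),(360,20)],15)[:,:2];print(w.round(1))
m=w[:2].mean(0);e=w[1]-w[0];print('blunt mid',m,np.hypot(*e),'yaw',np.arctan2(e[1],e[0]))
foot=np.array([540.5,-36.2]);X=np.array([.965,.264]);Y=np.array([-.264,.965])
print('lateral',(m-foot)@X,'along',(m-foot)@Y,'(target -88)')
s=m-30*Y
plan([(s[0],s[1],4,0.265,4)],0.016,3)
```

```text
[[ 584.5 -247. ]
 [ 628.4 -234.6]
 [ 564.9 -173.8]
 [ 605.5 -157. ]]
blunt mid [ 606.46235495 -240.79341593] 45.58980029471835 yaw 0.27511917687755905
lateral 9.641010722671352 along -214.84670808353286 (target -88)
0.001,-0.002,0.014,0.003,0.003,0.009,0.016, 0.001,-0.002,0.014,0.003,0.003,0.009,0.016, 0.001,-0.002,0.014,0.003,0.003,0.009,0.016, 0.001,-0.002,0.014,0.003,0.003,0.009,0.016
```

send_rows --increments '[0.001,-0.002,0.014,0.003,0.003,0.009,0.016,0.001,-0.002,0.014,0.003,0.003,0.009,0.016,0.001,-0.002,0.014,0.003,0.003,0.009,0.016,0.001,-0.002,0.012,0.003,0.003,0.009,0.016,0,0,0,0,0,0,0.016]'

```text
time: 5.15
tool_pos: [615.0, -269.6, 6.8]
tcp_rot: [0.61, 0.793, 0.0, -0.0]
force: [0.3, 0.1, 0.9]
width: 16.1
```

```bash
cat >> h.py <<'E'
foot=np.array([540.5,-36.2]);X=np.array([.965,.264]);Y=np.array([-.264,.965])
def st():
    o=robot.get_obs();p=np.array(o['tool_pos']);R=Ro.from_quat(o['tcp_rot']).as_matrix();f=np.array(o['force'])
    print('t',round(o['time'],2),'pos',p.round(1),'lat',round((p[:2]-foot)@X,1),'along',round((p[:2]-foot)@Y,1),'yaw',round(np.arctan2(R[1,1],R[0,1]),3),'tilt',R[:2,2].round(3),'F x,y,z(chest)',(f[:2]@X).round(1),(f[:2]@Y).round(1),f[2].round(1),'w',round(o['width'],1))
def push(da,lat,n,z=4,grip=.016):
    o=robot.get_obs();p=np.array(o['tool_pos'])[:2];a=(p-foot)@Y+da;t=foot+lat*X+a*Y
    plan([(t[0],t[1],z,0.265,n)],grip,4)
E
python3 - <<'E'
from h import *
st();push(45,7,9)
E
```

```text
t 5.15 pos [ 615.  -269.6    6.8] lat 10.3 along -244.9 yaw 0.26 tilt [0.    0.001] F x,y,z(chest) 0.4 0.0 0.9 w 16.1
0.005,-0.0004,0.0003,0.0001,-0.0001,-0.0006,0.016, 0.005,-0.0004,0.0003,0.0001,-0.0001,-0.0006,0.016, 0.005,-0.0004,0.0003,0.0001,-0.0001,-0.0006,0.016, 0.005,-0.0004,0.0003,0.0001,-0.0001,-0.0006,0.016, 0.005,-0.0004,0.0003,0.0001,-0.0001,-0.0006,0.016, 0.005,-0.0004,0.0003,0.0001,-0.0001,-0.0006,0.016, 0.005,-0.0004,0.0003,0.0001,-0.0001,-0.0006,0.016, 0.005,-0.0004,0.0003,0.0001,-0.0001,-0.0006,0.016, 0.005,-0.0004,0.0003,0.0001,-0.0001,-0.0006,0.016
```

send_rows --increments '[0.005,0,0.0003,0,0,0,0.016,0.005,0,0.0003,0,0,0,0.016,0.005,0,0.0003,0,0,0,0.016,0.005,0,0.0003,0,0,0,0.016,0.005,-0.0004,0,0,0,0,0.016,0.005,-0.0004,0,0,0,0,0.016,0.005,-0.0004,0,0,0,0,0.016,0.005,-0.0004,0,0,0,0,0.016]'

```text
time: 6.15
tool_pos: [603.4, -229.1, 6.8]
tcp_rot: [0.609, 0.793, 0.001, 0.001]
force: [-1.1, -0.4, 0.4]
width: 16.2
```

Run:
```python
from h import *
st();push(40,5,8)
```

```text
t 6.15 pos [ 603.4 -229.1    6.8] lat 9.8 along -202.7 yaw 0.26 tilt [ 0.003 -0.   ] F x,y,z(chest) -1.2 -0.1 0.4 w 16.2
0.005,-0.0006,0.0004,0.0003,0.0001,-0.0006,0.016, 0.005,-0.0006,0.0004,0.0003,0.0001,-0.0006,0.016, 0.005,-0.0006,0.0004,0.0003,0.0001,-0.0006,0.016, 0.005,-0.0006,0.0004,0.0003,0.0001,-0.0006,0.016, 0.005,-0.0006,0.0004,0.0003,0.0001,-0.0006,0.016, 0.005,-0.0006,0.0004,0.0003,0.0001,-0.0006,0.016, 0.005,-0.0006,0.0004,0.0003,0.0001,-0.0006,0.016, 0.005,-0.0006,0.0004,0.0003,0.0001,-0.0006,0.016
```

send_rows --increments '[0.005,-0.0007,0.0003,0,0,0,0.016,0.005,-0.0007,0.0003,0,0,0,0.016,0.005,-0.0007,0.0003,0,0,0,0.016,0.005,-0.0007,0.0003,0,0,0,0.016,0.005,-0.0007,0,0,0,0,0.016,0.005,-0.0007,0,0,0,0,0.016,0.005,-0.0007,0,0,0,0,0.016,0.005,-0.0007,0,0,0,0,0.016,0.005,-0.0007,0,0,0,0,0.016,0.005,-0.0007,0,0,0,0,0.016]'

```text
time: 7.4
tool_pos: [582.5, -179.3, 5.6]
tcp_rot: [0.609, 0.793, 0.001, 0.001]
force: [-0.1, -1.4, 0.0]
width: 16.3
```

Run:
```python
from h import *
st();save('wrist','w3');im=save('side','sd3')
cv2.imwrite('pics/sd3c.png',cv2.resize(im[200:320,290:390,::-1],(500,600),interpolation=cv2.INTER_CUBIC))
push(30,1,10)
```

```text
t 7.4 pos [ 582.5 -179.3    5.6] lat 2.7 along -149.2 yaw 0.26 tilt [ 0.003 -0.   ] F x,y,z(chest) -0.4 -1.3 0.0 w 16.3
0.003,-0.0002,0.0001,0.0002,0,-0.0005,0.016, 0.003,-0.0002,0.0001,0.0002,0,-0.0005,0.016, 0.003,-0.0002,0.0001,0.0002,0,-0.0005,0.016, 0.003,-0.0002,0.0001,0.0002,0,-0.0005,0.016, 0.003,-0.0002,0.0001,0.0002,0,-0.0005,0.016, 0.003,-0.0002,0.0001,0.0002,0,-0.0005,0.016, 0.003,-0.0002,0.0001,0.0002,0,-0.0005,0.016, 0.003,-0.0002,0.0001,0.0002,0,-0.0005,0.016, 0.003,-0.0002,0.0001,0.0002,0,-0.0005,0.016, 0.003,-0.0002,0.0001,0.0002,0,-0.0005,0.016
```

View pics/w3.png

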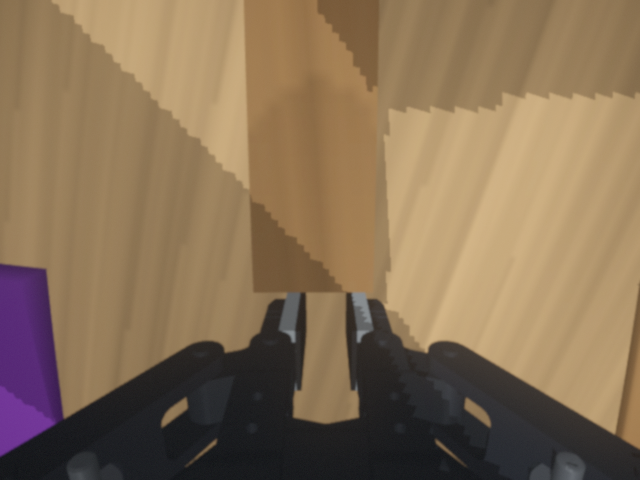

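The blunt edge runs from (252,292) to (378,292) and sits square against both fingers, about 4 mm to the left of the finger midline.

Run:
```python
from h import *
c=robot.get_calibration('wrist')
w=ray(c,[(252,292),(378,292)],15)[:,:2];m=w.mean(0);e=w[1]-w[0]
print('blunt',m,np.hypot(*e),np.arctan2(e[1],e[0]),'lat',(m-foot)@X,'along',(m-foot)@Y);st()
```

```text
blunt [ 577.0328233  -169.76811334] 47.43849784507407 0.25988088325018854 lat -0.007807440303231102 along -138.53789472804908
t 7.5 pos [ 582.3 -179.1    5.5] lat 2.6 along -148.9 yaw 0.26 tilt [0.002 0.   ] F x,y,z(chest) -0.7 -0.2 0.0 w 16.2
```

View pics/sd3c.png

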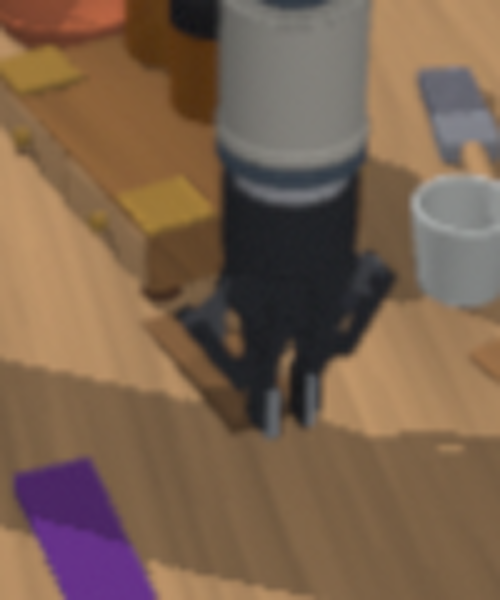

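send_rows --increments '[0.004,0,0,0,0,0,0.016,0.004,0,0,0,0,0,0.016,0.004,0,0,0,0,0,0.016,0.004,0,0,0,0,0,0.016,0.004,0,0,0,0,0,0.016,0.004,0,0,0,0,0,0.016,0.004,0,0,0,0,0,0.016,0.004,0,0,0,0,0,0.016]'

```text
time: 8.5
tool_pos: [573.7, -146.4, 5.5]
tcp_rot: [0.609, 0.793, 0.001, 0.001]
force: [-0.1, 0.3, -0.1]
width: 16.2
```

Run:
```python
from h import *
st();push(10,2.5,5,5)
```

```text
t 8.5 pos [ 573.7 -146.4    5.5] lat 3.0 along -115.1 yaw 0.26 tilt [ 0.003 -0.   ] F x,y,z(chest) -0.0 0.3 -0.1 w 16.2
0.002,-0.0001,0.0001,0.0005,0.0002,-0.001,0.016, 0.002,-0.0001,0.0001,0.0005,0.0002,-0.001,0.016, 0.002,-0.0001,0.0001,0.0005,0.0002,-0.001,0.016, 0.002,-0.0001,0.0001,0.0005,0.0002,-0.001,0.016, 0.002,-0.0001,0.0001,0.0005,0.0002,-0.001,0.016
```

send_rows --increments '[0.002,0,0,0,0,0,0.016,0.002,0,0,0,0,0,0.016,0.002,0,0,0,0,0,0.016,0.002,0,0,0,0,0,0.016,0.002,0,0,0,0,0,0.016]'

```text
time: 9.12
tool_pos: [571.0, -136.0, 5.5]
tcp_rot: [0.609, 0.793, 0.001, 0.001]
force: [0.6, 0.3, -0.1]
width: 16.3
```

send_rows --increments '[0.0015,0,0,0,0,0,0.016,0.0015,0,0,0,0,0,0.016]'

```text
time: 9.38
tool_pos: [570.2, -132.9, 5.6]
tcp_rot: [0.609, 0.793, 0.001, 0.001]
force: [-0.0, -0.5, 0.6]
width: 16.2
```

Run:
```python
from h import *
st()
```

```text
t 9.38 pos [ 570.2 -132.9    5.6] lat 3.1 along -101.2 yaw 0.26 tilt [ 0.003 -0.   ] F x,y,z(chest) -0.2 -0.5 0.6 w 16.2
```

send_rows --increments '[0.001,0,0,0,0,0,0.016,0.001,0,0,0,0,0,0.016]'

```text
time: 9.62
tool_pos: [569.6, -130.8, 5.5]
tcp_rot: [0.609, 0.793, 0.001, 0.001]
force: [0.3, 0.1, -1.3]
width: 16.0
```

send_rows --increments '[0.001,0,0,0,0,0,0.016]'

```text
time: 9.75
tool_pos: [569.4, -129.9, 5.5]
tcp_rot: [0.609, 0.793, 0.001, 0.001]
force: [0.6, -1.3, -0.3]
width: 16.1
```

send_rows --increments '[0.001,0,0,0,0,0,0.016]'

```text
time: 9.88
tool_pos: [569.3, -129.0, 5.6]
tcp_rot: [0.609, 0.793, 0.001, 0.001]
force: [1.0, -3.0, -0.1]
width: 15.9
```

send_rows --increments '[0.001,0,0,0,0,0,0.016]'

```text
time: 10.0
tool_pos: [569.3, -128.4, 5.6]
tcp_rot: [0.609, 0.793, 0.001, 0.002]
force: [1.1, -3.8, -1.8]
width: 16.1
```

Run:
```python
from h import *
st()
save('wrist','w4');im=save('side','sd4')
```

```text
t 10.0 pos [ 569.3 -128.4    5.6] lat 3.4 along -96.5 yaw 0.26 tilt [ 0.004 -0.001] F x,y,z(chest) 0.1 -3.9 -1.8 w 16.1
```

View pics/w4.png

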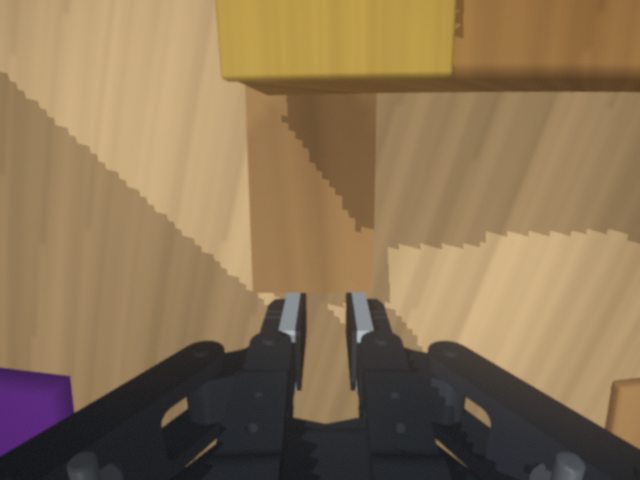

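The wedge lies squarely under the plate's corner. Its visible top spans columns 247–376 at the chest's edge and 252–373 at the blunt end, and the plate edge runs from (222,80) to (452,75).

Run:
```python
from h import *
c=robot.get_calibration('wrist')
p=ray(c,[(222,80),(452,75)],67)[:,:2];e=p[1]-p[0];th=np.arctan2(e[1],e[0]);x=e/np.hypot(*e);y=np.array([-x[1],x[0]])
f=p[0]+16*x+16*y;print('plate w',np.hypot(*e),'yaw',th,'foot',f)
w=ray(c,[(252,292),(373,293)],15)[:,:2];m=w.mean(0);print('blunt rel foot lat/along',(m-f)@x,(m-f)@y,np.hypot(*(w[1]-w[0])),'plate centre',p.mean(0)+23*y)
```

```text
plate w 45.54331227951911 yaw 0.28238641291445854 foot [540.87203499 -36.26291269]
blunt rel foot lat/along -1.788485615052827 -86.07962101218361 45.59587004846327 plate centre [545.42494919 -27.65324956]
```

send_rows --increments '[0.001,0,0,0,0,0,0.016]'

```text
time: 10.22
tool_pos: [569.3, -127.7, 5.7]
tcp_rot: [0.609, 0.793, 0.001, 0.002]
force: [1.0, -6.1, -1.9]
width: 15.9
```

send_rows --increments '[0.001,0,0,0,0,0,0.016]'

```text
time: 10.35
tool_pos: [569.3, -127.2, 5.7]
tcp_rot: [0.609, 0.793, 0.001, 0.003]
force: [1.1, -7.2, -2.4]
width: 16.4
```

send_rows --increments '[-0.005,0,0,0,0,0,0.016,-0.015,0,0,0,0,0,0.016,-0.02,0,0,0,0,0,0,-0.01,0,-0.03,0,0,0,0,0,0,-0.05,0,0,0,0,0,0,-0.05,0,0,0,0,0,0,0,0,0,0,0]'

```text
time: 11.22
tool_pos: [582.8, -182.6, 139.2]
tcp_rot: [0.61, 0.792, 0.001, 0.001]
force: [-0.1, -0.5, -0.6]
width: 0.2
```

Run:
```python
from h import *
st();save('wrist','w5');im=save('side','sd5');c=robot.get_calibration('wrist')
r=wedgepose(near=(557,-95));print(r and r[0])
a=cv2.imread('pics/w5.png');b=cv2.resize(im[200:290,290:380,::-1],(480,480),interpolation=cv2.INTER_CUBIC)
cv2.imwrite('pics/v5.png',cv2.resize(np.hstack([a,b]),(800,343)))
plan([(543.5,-31,130,0.27,3),(543.5,-31,80,0.27,3)],0,3)
```

```text
t 11.22 pos [ 582.8 -182.6  139.2] lat 2.2 along -152.4 yaw 0.258 tilt [ 0.003 -0.001] F x,y,z(chest) -0.2 -0.5 -0.6 w 0.2
((549.3301391601562, -79.08283996582031), (46.663700103759766, 79.99658203125), 14.264089584350586)
0.051,0.001,0.002,-0.001,-0.001,-0.004,0, 0.051,0.001,0.001,-0.001,-0.001,-0.004,0, 0.051,0.002,0.001,-0.001,-0.001,-0.004,0, 0,0,0.017,0,0,0,0, 0,0,0.017,0,0,0,0, 0,0,0.017,0,0,0,0
```

View pics/v5.png

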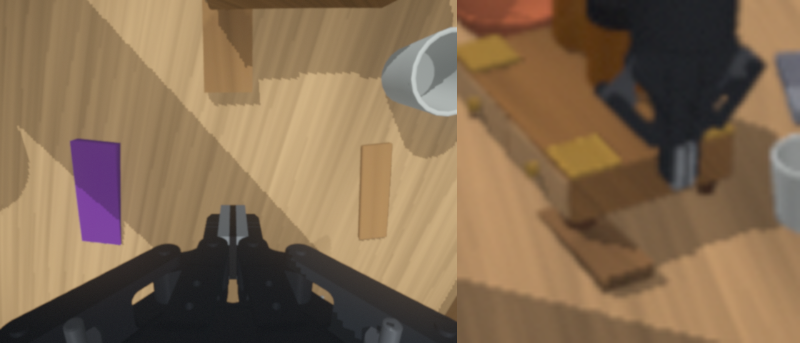

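The wedge stayed in place after the fingers left. The left half shows it under the chest edge at (228,50), and the right half shows the short foot resting on it at (575,220). Next comes the press.

send_rows --increments '[0.051,0.001,0.002,0,0,-0.004,0,0.051,0.001,0.001,0,0,-0.004,0,0.051,0.002,0.001,0,0,-0.004,0,0,0,0.017,0,0,0,0,0,0,0.017,0,0,0,0,0,0,0.015,0,0,0,0,0,0,0,0,0,0,0]'

```text
time: 12.25
tool_pos: [537.1, -31.3, 69.2]
tcp_rot: [0.607, 0.795, -0.005, -0.009]
force: [-0.1, 0.1, -0.4]
width: -0.0
```

Run:
```python
from h import *
st()
plan([(543.5,-31,72,0.27,3)],0,4)
```

```text
t 12.25 pos [537.1 -31.3  69.2] lat -2.0 along 5.7 yaw 0.267 tilt [-0.02   0.003] F x,y,z(chest) -0.1 0.1 -0.4 w -0.0
-0.0005,0.0021,-0.001,-0.0061,-0.0028,-0.0011,0, -0.0005,0.0021,-0.0009,-0.0061,-0.0028,-0.0011,0, -0.0005,0.0021,-0.0009,-0.0061,-0.0028,-0.0011,0
```

send_rows --increments '[-0.0005,0.0025,-0.001,-0.006,-0.003,-0.001,0,-0.0005,0.0025,-0.001,-0.006,-0.003,-0.001,0,0,0.002,-0.001,-0.006,-0.003,0,0,0,0,0,0,0,0,0]'

```text
time: 12.75
tool_pos: [546.1, -31.7, 73.5]
tcp_rot: [0.607, 0.795, 0.001, 0.002]
force: [-0.3, 0.1, 0.8]
width: 0.3
```

send_rows --increments '[0,0,0.002,0,0,0,0,0,0,0.001,0,0,0,0]'

```text
time: 13.0
tool_pos: [546.3, -31.6, 70.8]
tcp_rot: [0.607, 0.795, 0.001, 0.002]
force: [0.3, -0.6, -0.7]
width: 0.0
```

Run:
```python
from h import *
st()
```

```text
t 13.0 pos [546.3 -31.6  70.8] lat 6.8 along 2.9 yaw 0.267 tilt [ 0.004 -0.001] F x,y,z(chest) 0.1 -0.7 -0.7 w 0.0
```

send_rows --increments '[0,0,0.001,0,0,0,0,0,0,0.001,0,0,0,0,0,0,0.001,0,0,0,0]'

```text
time: 13.38
tool_pos: [546.2, -31.6, 67.4]
tcp_rot: [0.607, 0.795, 0.001, 0.002]
force: [0.1, 0.7, -0.0]
width: 0.1
```

send_rows --increments '[0,0,0.001,0,0,0,0]'

```text
time: 13.5
tool_pos: [546.2, -31.6, 66.9]
tcp_rot: [0.607, 0.795, 0.001, 0.002]
force: [-5.7, 0.5, 17.9]
width: 0.2
```

send_rows --increments '[0,0,0.0005,0,0,0,0]'

```text
time: 13.62
tool_pos: [546.2, -31.6, 67.0]
tcp_rot: [0.607, 0.795, 0.001, 0.002]
force: [-2.9, 0.8, 9.2]
width: 0.0
```

Run:
```python
from h import *
st();im=save('side','sd6');st();save('scene','sc6');st();robot.snapshot('scene');st()
a=cv2.imread('pics/sc6.png')[200:360,210:430];b=im[200:300,290:390,::-1]
cv2.imwrite('pics/v6.png',np.hstack([cv2.resize(a,(440,320),interpolation=3),cv2.resize(b,(320,320),interpolation=3)]))
```

```text
t 13.62 pos [546.2 -31.6  67. ] lat 6.7 along 2.9 yaw 0.267 tilt [ 0.004 -0.001] F x,y,z(chest) -2.6 1.5 9.2 w 0.0
t 13.68 pos [546.2 -31.6  67. ] lat 6.7 along 2.9 yaw 0.267 tilt [ 0.004 -0.001] F x,y,z(chest) -2.4 2.1 9.2 w -0.3
t 13.72 pos [546.2 -31.6  67. ] lat 6.7 along 2.9 yaw 0.267 tilt [ 0.004 -0.001] F x,y,z(chest) -2.4 1.6 8.4 w 0.3
t 13.78 pos [546.2 -31.6  67. ] lat 6.7 along 2.9 yaw 0.267 tilt [ 0.004 -0.001] F x,y,z(chest) -2.3 0.8 9.5 w -0.2
```

View pics/v6.png

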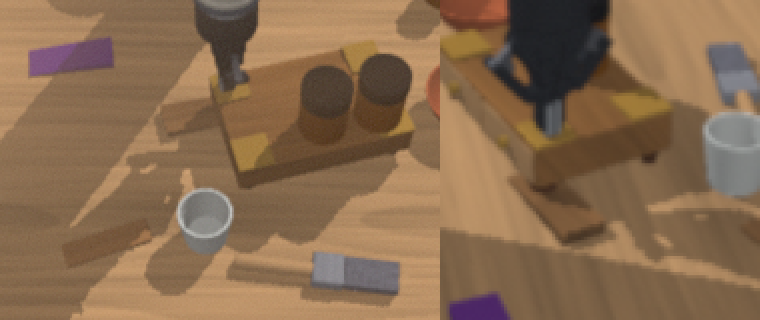

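The fingertip is on the near-right plate (left half, 232,90) and the wedge is under the short foot (right half, 545,190). The bystanders look where they were, and the press holds at a steady 9 N or so with the plate at 67.0 mm. Handing in.

Run:
```python
from h import *
st();print(robot.finish_job())
```

```text
t 13.78 pos [546.2 -31.6  67. ] lat 6.7 along 2.9 yaw 0.267 tilt [ 0.004 -0.001] F x,y,z(chest) -2.3 0.8 9.5 w -0.2
the job is handed in; nothing more can be done
None
```

The wedge is under the short foot and tight, and I handed the job in with a fingertip still pressing the brass plate above it at about 9 N.

- **Wedge:** I pushed the wooden wedge thin end first along the chest's y until the push force rose to about 7 N. By the camera its tip was then 34 to 36 mm past the foot's centre (32 mm just fills the gap), and about 2 mm off to the side. The chest had not visibly moved while the wedge tightened (plate position within about 1 mm), and the wedge stayed put when the fingers drew back.
- **Press:** The closed fingertips touched the plate at z of about 67 mm, its height when the chest is level. The plate did not give, even under a brief 18 N peak at contact. The press then held steady at 8.4 to 9.5 N, a little under 10 N, with 2 to 3 N sideways that I did not remove.
- **Surroundings:** The look-alikes and bystanders were not touched, and the ones in the last picture look unmoved. The time at hand-in was 13.8 s.
- **Deviations:** The first approach to the plate drifted about 6 mm sideways and came in slightly tilted, so I corrected it before pressing.

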